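# Send the brass valve body down the rocker chute

## Robot

A 6-joint arm with a two-finger parallel gripper is mounted at the origin on the work surface. World frame = base frame: x ahead of the robot, y to its left, z up, the work surface at z = 0. Lengths are in m, angles in degrees, forces in N, time in s.
With the tool pointing down it reaches from about 0.25 to 0.725 m from the base axis. Payload 9.7 kg.
Tool frame: the origin (TCP) lies at the very end of the fingers, on their centre line; the grasp point (between the pads) lies 19 mm behind it (r.grip_point_offset is the distance from the TCP to the grasp point, in m); z points along the fingers, y is the line along which they close (so a half turn about z gives the same grasp; the last joint's range is limited). The gripper opens to 85 mm and grips with 20 to 120 N. Pads are 22 mm wide; open, the fingers measure 114 mm over their backs; the gripper's body (76 mm by 85 mm) begins 54 mm behind the grasp point. The pads swing forward as they close: fully open they stand 13 mm farther back than shut.
Start: joints at [67.208, 4.979, 10.078, 95.1, 0, 90], TCP at [0.213, 0.507, 0.231] pointing down, gripper open.
Joint ranges: [-179.16, 179.16], [-48.56, 103.87], [-65.8, 70.77], [-126.05, 130.52], [-82.76, 87.17], [-180, 180]. Speed limits (degrees/s): [127.2, 127.2, 147.25, 180, 180, 180].

## Interface

Orientations are given as a 3x3 rotation matrix whose columns are the frame's x, y, z axes.
In Python, from station import r, viewer gives the robot as it stands (r), with the cameras (viewer).
- The arm moves only by the shell command python3 nudge.py FILE [OPENING] [FORCE], which reads ROWS from the file FILE. ROWS is one flat JSON list of numbers that holds 1 to 10 rows one after another, with no inner brackets; each row has 4 numbers: dx, dy, dz in units of 5 mm, then a turn about the tool's z in degrees; each row is the pose to reach, as a shift and turn from the pose commanded when the command began, along the tool's axes at that moment; what a row does not reach only later rows make up. A row lasts 1/12 s, in which the tool goes at most 0.0417 m and 7.16 degrees, less where a joint would pass 70% of its speed; a pose out of reach is approached as far as the arm can. OPENING is the opening from 0.0 (shut) to 1.0 (fully open), set as the command begins (- or left out keeps the last). The fingers move at their own pace and stop on an object; FORCE is the grip in N (left out, the last holds). Time passes only in rows, so rows that do not move let the fingers close. It prints the time, the measured TCP pose, the force, the opening and the grip force at its end. Input that does not fit is refused with a message, and nothing moves.
- r.observe(): the state, without advancing time (a new reading comes with each control period).
- viewer.camera(name): name is "side" or "top" or "wrist"; returns the picture (480x640x3 uint8, blue, green, red); there is no depth.
- viewer.calibration(name): a dict with "fx", "fy", "cx", "cy" (pixels), "xyz" and "attitude" of the camera in the world. Camera axes: x right, y down, z forward; pixel columns grow to the right and rows downward; lengths in m; the calibration is good to about 2 mm. A picture is of the moment at which its call begins: read the wrist's pose just before it. calibration takes no time and is no camera call; for the wrist camera it gives the pose at the moment of the call.
- r.finish_job(): hands the job in; it is judged then, once.
The state is a dict: "t": time; "qpos": joint angles; "qvel": joint speeds; "tau": joint torques, N m; "tcp_pos": TCP position; "orientation": TCP orientation; "contact_force": force on the tool from outside, world axes, zero at the start; "moment": the same for the moment, N m; "width": opening from 0.0 (shut) to 1.0 (fully open); "gripper_force": force on a finger pad.
Only numpy, scipy, OpenCV 4.12 (cv2) and the standard library are available. Lean on these libraries where they do the work, as an engineer would, in place of code of your own. Each camera call takes 0.05 s, during which the arm holds its last target. There are 200 camera calls.

## Task

Send the brass valve body on to the next station: set it down, not dropped, on the green pad of the white rocker tray and let go, so that its own weight (not the gripper) tips the tray and it slides into the blue bin at the chute's end. Leave its aluminium twin where it stands.

Things in the scene. Friction and masses are not known exactly. Their poses are not given: they have to be found in the camera images.
- brass_valve: Yellow brass valve body standing loose on the bench: 44 x 44 mm square block 46 mm high, round collar (30 mm diameter, 8 mm high) on top, about 0.5 kg. Origin: centre of its underside; z up, x and y square to its side faces. Grip it on either pair of flat sides.
- alu_valve: Bystander: the same valve body (same shape, size and origin) in silver aluminium, about 0.17 kg. To be left alone.
- rocker: Fixed rocker chute. Origin on the bench under the tray's hinge; z up, x level towards the bin, y along the hinge. White slick tray, x -100 to 115 mm, 130 wide, top 116.5 mm above the bench when level, 8 mm lips (none in front). Green pad 64 x 64 mm centred at x 55, y 0. Uprights 118 high at x 0, y -77 and 77. Blue bin: inside x 126 to 318, y -76 to 76, walls 40 (near), 80 (sides), 100 mm (end).
- tray (a joint): Tilt of the rocker tray, rad: 0 level (its rest when empty, held by a rear counterweight), growing as the front goes down towards the bin, 0.5 at its stop. About 0.11 N m starts it tipping; damped. The brass body let go on the green pad tips it in about 1 s and slides off by itself; the empty tray is back level about 1 s later. Hinge axis 108 mm above the bench.

How it is judged:
By the outcome, as a careful person would: the job done as asked, in the order asked, and still so for the second after the job is handed in, with the robot touching nothing.
It also fails if it takes over 37 s, if anything falls off the work surface, if the arm or the gripper's body presses on something with over 40 N, if the wrist force passes 120 N, or if a joint passes its speed limit or range.

## Working session

There is one attempt and no reset: what is moved stays moved. The work goes in short steps, Python scripts to look and compute and a shell command to move; the robot and the scene stay as the last step left them, time stands still between calls to the robot, and variables do not carry over. Pictures are saved under pics/ and viewed, at most 10 in all, crops included, and the job is handed in when it is done.

```bash
ls; mkdir -p pics
python3 - <<'E'
from station import r, viewer
import cv2
for n in("top","side"):
    cv2.imwrite(f"pics/{n}0.png",viewer.camera(n)); c=viewer.calibration(n); print(n,c)
o=r.observe();print(o['t'],o['orientation'],o['width'],r.grip_point_offset)
E
```

```text
nudge.py
pics
station.py
top {'fx': 456.194098834346, 'fy': 456.194098834346, 'cx': 316.30121897078016, 'cy': 234.07467292084226, 'xyz': array([ 0.42153698, -0.08743636,  0.93568095]), 'attitude': array([[-0.02475546, -0.98929241,  0.1438322 ],
       [-0.99964603,  0.02589935,  0.00608585],
       [-0.00974585, -0.14363063, -0.98958338]])}
side {'fx': 507.6208587140046, 'fy': 507.6208587140046, 'cx': 323.8048268406024, 'cy': 240.16963731239574, 'xyz': array([0.45179201, 0.52827304, 0.55015662]), 'attitude': array([[-0.99481766, -0.05830721,  0.08329516],
       [-0.10161528,  0.59824397, -0.79484495],
       [-0.00348563, -0.79918985, -0.60106857]])}
0.1 [[-9.21902654e-01  3.87421354e-01 -4.37580248e-04]
 [ 3.87421601e-01  9.21902024e-01 -1.07748947e-03]
 [-1.40363153e-05 -1.16286845e-03 -9.99999324e-01]] 0.9996948159082052 0.0187
```

View pics/top0.png

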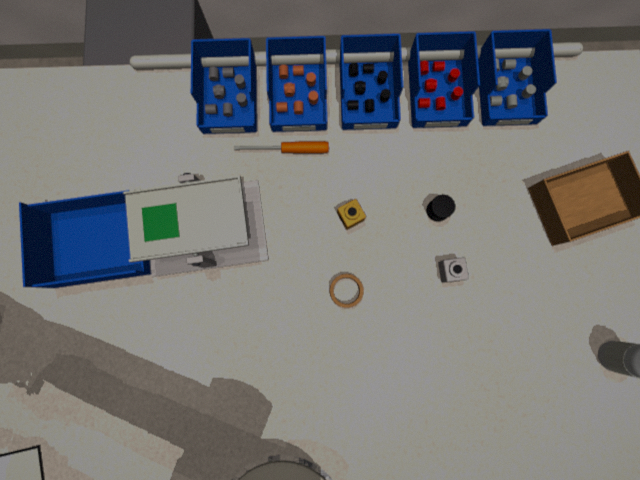

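View pics/side0.png

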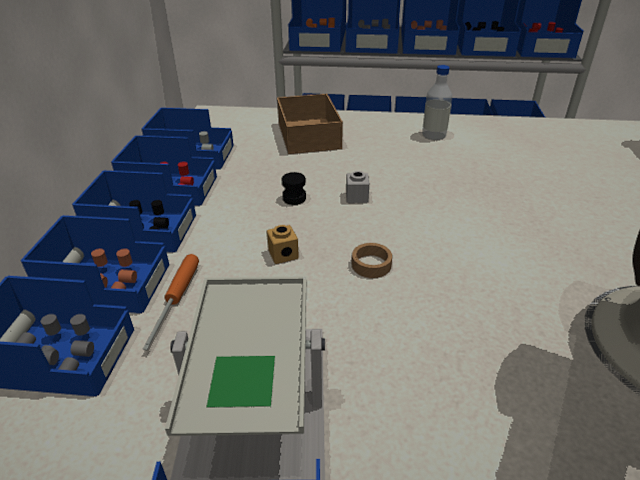

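The top view shows the brass body at (351,213), its aluminium twin at (455,268) and the green pad at (160,222). The bin lies to the left (+y). Next I'll measure the pad and zoom in on the brass.

```bash
cat > h.py <<'E'
import numpy as np, cv2
from station import r, viewer
def ray(n,uv,z,c=None):
    c=c or viewer.calibration(n); uv=np.atleast_2d(uv).astype(float)
    d=np.c_[(uv[:,0]-c['cx'])/c['fx'],(uv[:,1]-c['cy'])/c['fy'],np.ones(len(uv))]@np.array(c['attitude']).T
    return c['xyz']+d*((z-c['xyz'][2])/d[:,2])[:,None]
def mask(im,lo,hi):
    m=cv2.inRange(cv2.cvtColor(im,cv2.COLOR_BGR2HSV),lo,hi)
    k,l,s,_=cv2.connectedComponentsWithStats(m); return (l==1+s[1:,4].argmax()).astype(np.uint8)
def rect(m):
    return cv2.minAreaRect(cv2.findContours(m,0,1)[0][0])
E
python3 - <<'E'
from h import *
for n in("top","side"):
    im=cv2.imread(f"pics/{n}0.png")
    m=mask(im,(50,120,40),(75,255,255)); p=np.argwhere(m)[:,::-1]
    w=ray(n,p,.1165)[:,:2]; print(n,"pad",w.mean(0),cv2.minAreaRect((w*1000).astype(np.float32)))
    sub=im.copy()
    b=mask(im,(15,90,40),(32,255,255)); q=np.argwhere(b)[:,::-1]; print("brass",q.min(0),q.max(0),q.mean(0))
    x,y=q.mean(0).astype(int); c=im[y-25:y+25,x-25:x+25]; cr=cv2.resize(c,(400,400),interpolation=cv2.INTER_CUBIC)
    globals().setdefault('L',[]).append(cr); print("crop origin",x-25,y-25)
cv2.imwrite("pics/crop.png",np.hstack(L))
E
```

```text
top pad [0.57059869 0.2028412 ] ((570.508544921875, 202.8354034423828), (61.80527114868164, 62.06975173950195), 6.785948276519775)
brass [542 152] [639 241] [587.98481832 198.82827277]
crop origin 562 173
side pad [0.57186041 0.20521964] ((572.1058349609375, 203.72702026367188), (62.96858215332031, 63.104454040527344), 6.723394870758057)
brass [278  94] [341 153] [309.41759881 123.59917972]
crop origin 284 98
```

View pics/crop.png

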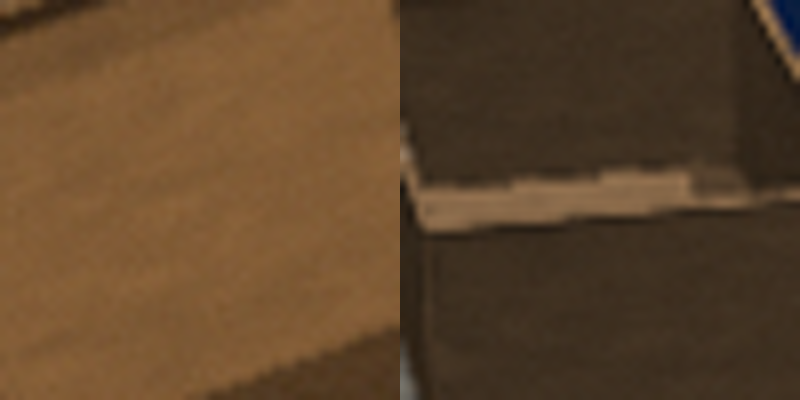

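The mask picked up the wooden box instead. I'll crop at the known pixels.

Run:
```python
from h import *
L=[]
for n,x,y in(("top",351,213),("side",284,244)):
    im=cv2.imread(f"pics/{n}0.png")
    L.append(cv2.resize(im[y-25:y+25,x-25:x+25],(400,400),interpolation=cv2.INTER_CUBIC))
cv2.imwrite("pics/crop2.png",np.hstack(L))
```

```text
(no output)
```

View pics/crop2.png

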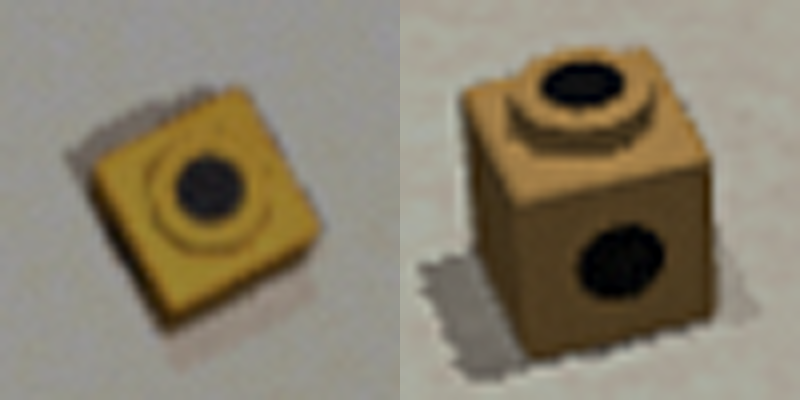

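```bash
cat > rel.py <<'E'
import sys
from h import *
# shift in tool axes and turn to reach TCP x,y,z with tool-y along heading deg (mod 180)
def rel(x,y,z,head):
    o=r.observe(); R=np.array(o['orientation']); d=R.T@(np.array([x,y,z])-o['tcp_pos'])
    h=np.degrees(np.arctan2(R[1,1],R[0,1])); t=(-(head-h)+90)%180-90   # tool z down: + turn = - world yaw
    print("shift",d.round(4),"turn",round(t,2),"head",round(h,2),"q6",round(o['qpos'][5],1),"t",o['t'],"F",np.round(o['contact_force'],2))
if __name__=="__main__": rel(*map(float,sys.argv[1:]))
E
python3 - <<'E'
from h import *
from rel import rel
for n,o,cs,hole in(("top",(326,188),[(92,165),(242,90),(322,228),(168,315)],(210,187)),("side",(259,219),[(65,92),(112,208),(310,158),(245,50)],(182,84))):
    f=lambda p:np.array(o)+(np.array(p,float)+.5)/8-.5
    w=ray(n,f(cs),.046)[:,:2]; e=np.roll(w,-1,0)-w
    print(n,"ctr",w.mean(0),"hole",ray(n,f(hole),.054)[0,:2],"len",np.hypot(*e.T).round(4),"ang",(np.degrees(np.arctan2(e[:,1],e[:,0]))%90).round(1))
    im=cv2.imread(f"pics/{n}0.png"); m=mask(im,(50,120,40),(75,255,255)); w=ray(n,np.argwhere(m)[:,::-1],.1165)[:,:2]
    print(cv2.boxPoints(cv2.minAreaRect((w*1000).astype(np.float32))).round(1).tolist())
E
python3 rel.py .45 -.15 .1 90
```

```text
top ctr [ 0.59231525 -0.15243757] hole [ 0.59380893 -0.15294658] len [0.042  0.0399 0.044  0.042 ] ang [25.4 27.6 28.2 24.7]
[[536.2000122070312, 230.0], [543.5, 168.39999389648438], [604.9000244140625, 175.6999969482422], [597.5, 237.3000030517578]]
side ctr [ 0.59409061 -0.14787238] hole [ 0.59456471 -0.15173521] len [0.0427 0.0432 0.042  0.0404] ang [23.9 28.9 27.7 28.1]
[[537.0999755859375, 231.39999389648438], [544.5, 168.6999969482422], [607.0999755859375, 176.10000610351562], [599.7000122070312, 238.6999969482422]]
shift [-0.473  -0.5136  0.1313] turn -22.79 head 67.21 q6 90.0 t 0.1 F [-0.67  0.11  0.51]
```

```bash
python3 rel.py .594 -.152 .12 26.7
```

```text
shift [-0.6065 -0.4597  0.1112] turn 40.51 head 67.21 q6 90.0 t 0.1 F [-0.67  0.11  0.51]
```

The rows are not in the units I measure in: shifts go in units of 5 mm. I convert before sending: -0.6065 m is -121.3, -0.4597 m is -91.94.

```bash
echo '[-121.3, -91.94, 6, 40.5, -121.3, -91.94, 6, 40.5, -121.3, -91.94, 6, 40.5, -121.3, -91.94, 6, 40.5, -121.3, -91.94, 6, 40.5, -121.3, -91.94, 6, 40.5, -121.3, -91.94, 6, 40.5, -121.3, -91.94, 6, 40.5, -121.3, -91.94, 6, 40.5, -121.3, -91.94, 6, 40.5]' > next.json && python3 nudge.py next.json 1.0 40; python3 rel.py .594 -.152 .12 26.7
```

```text
t: 0.93
tcp_pos: [0.4219, 0.1447, 0.2147]
orientation: [[-0.45, 0.893, 0.0], [0.893, 0.45, 0.0], [0.0, 0.0, -1.0]]
contact_force: [0.0, 0.5, 0.1]
width: 1.0
gripper_force: 0.0
shift [-0.3423  0.0203  0.0947] turn 0.01 head 26.71 q6 82.2 t 0.9333 F [0.04 0.47 0.1 ]
```

Scaled: -0.342 m is -68.4, 0.095 m is 19.

```bash
echo '[-68.4, 4, 19, 0, -68.4, 4, 19, 0, -68.4, 4, 19, 0, -68.4, 4, 19, 0, -68.4, 4, 19, 0, -68.4, 4, 19, 0, -68.4, 4, 19, 0, -68.4, 4, 19, 0, -68.4, 4, 19, 0, -68.4, 4, 19, 0]' > next.json && python3 nudge.py next.json; echo '[0, 0, 0, 0, 0, 0, 0, 0, 0, 0, 0, 0]' > next.json && python3 nudge.py next.json
python3 - <<'E'
from h import *
print({k:np.round(v,3).tolist() for k,v in viewer.calibration("wrist").items()})
cv2.imwrite("pics/w1.png",viewer.camera("wrist"))
E
python3 rel.py .594 -.152 .012 26.7
```

```text
t: 1.77
tcp_pos: [0.5935, -0.1535, 0.1166]
orientation: [[-0.446, 0.895, -0.003], [0.895, 0.446, 0.0], [0.002, -0.003, -1.0]]
contact_force: [0.4, -0.2, -1.7]
width: 1.001
gripper_force: 0.0
t: 2.02
tcp_pos: [0.5929, -0.149, 0.1204]
orientation: [[-0.45, 0.893, 0.0], [0.893, 0.45, 0.0], [-0.0, 0.0, -1.0]]
contact_force: [0.2, -0.0, 0.4]
width: 0.999
gripper_force: 0.0
{'fx': 405.878, 'fy': 405.878, 'cx': 318.135, 'cy': 242.447, 'xyz': [0.559, -0.081, 0.263], 'attitude': [[0.893, 0.429, 0.134], [0.45, -0.852, -0.266], [0.0, 0.298, -0.955]]}
shift [-0.0032 -0.0006  0.1086] turn 0.08 head 26.78 q6 49.1 t 2.0667 F [0.42 0.17 0.18]
```

View pics/w1.png

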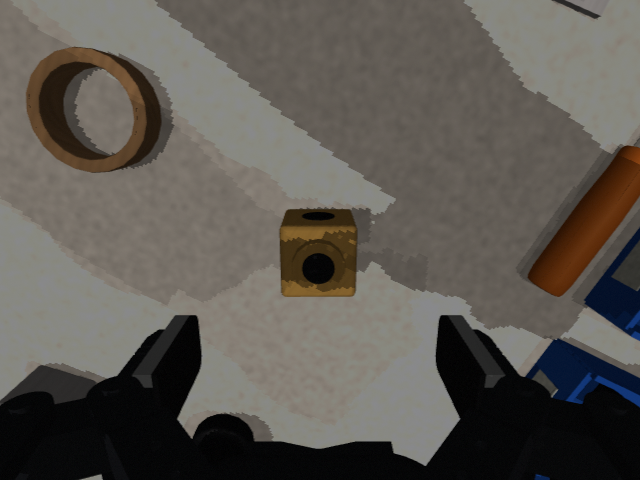

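The wrist view shows the brass body square to the fingers, with its hole at (318,268) and its top face spanning columns 280–356. I'll refine its position from this.

```bash
python3 - <<'E'
from h import *
print(ray("wrist",[(318.5,268)],.054), ray("wrist",[(280,228),(356,228),(356,296),(280,296)],.046).mean(0))
E
python3 rel.py .594 -.152 .012 26.7
```

```text
[[ 0.59499421 -0.152049    0.054     ]] [ 0.59473216 -0.15213242  0.046     ]
shift [-0.0032 -0.0006  0.1086] turn 0.08 head 26.78 q6 49.1 t 2.0667 F [0.42 0.17 0.18]
```

```bash
echo '[-0.7, 0, 6, 0, -0.7, 0, 12, 0, -0.7, 0, 17, 0, -0.7, 0, 20, 0, -0.7, 0, 21.6, 0, -0.7, 0, 21.6, 0, -0.7, 0, 21.6, 0]' > next.json && python3 nudge.py next.json; echo '[0, 0, 0, 0, 0, 0, 0, 0, 0, 0, 0, 0, 0, 0, 0, 0, 0, 0, 0, 0, 0, 0, 0, 0, 0, 0, 0, 0, 0, 0, 0, 0, 0, 0, 0, 0]' > next.json && python3 nudge.py next.json 0.0 40
```

```text
t: 2.65
tcp_pos: [0.595, -0.1526, 0.0129]
orientation: [[-0.45, 0.893, 0.001], [0.893, 0.45, -0.0], [-0.001, 0.001, -1.0]]
contact_force: [0.1, -0.1, 0.2]
width: 1.002
gripper_force: 0.0
t: 3.4
tcp_pos: [0.5951, -0.1532, 0.013]
orientation: [[-0.449, 0.893, 0.001], [0.893, 0.449, -0.0], [-0.001, 0.001, -1.0]]
contact_force: [-2.0, 0.7, 5.9]
width: 0.513
gripper_force: 42.9
```

```bash
echo '[0, 0, -2, 0, 0, 0, -6, 0, 0, 0, -12, 0, 0, 0, -20, 0, 0, 0, -28, 0, 0, 0, -34, 0, 0, 0, -36, 0, 0, 0, -36, 0]' > next.json && python3 nudge.py next.json; python3 rel.py .5713 .204 .19 6.7
```

```text
t: 4.07
tcp_pos: [0.5956, -0.1532, 0.1945]
orientation: [[-0.449, 0.893, 0.004], [0.893, 0.449, -0.001], [-0.003, 0.003, -1.0]]
contact_force: [1.6, -0.7, -6.2]
width: 0.511
gripper_force: 42.6
shift [0.3301 0.1388 0.004 ] turn 20.0 head 26.7 q6 48.9 t 4.0667 F [ 1.64 -0.69 -6.18]
```

```bash
echo '[6, 2.6, 0, 2, 13.2, 5.6, 0, 5, 20, 8.4, 0, 8, 27, 11.4, 0, 10, 34, 14.3, 0, 12, 41, 17.2, 0, 14, 48, 20.2, 0, 16, 54, 22.7, 0, 18, 60, 25.2, 0, 20, 64, 26.9, 0, 20]' > next.json && python3 nudge.py next.json; echo '[0, 0, 0, 0, 0, 0, 0, 0, 0, 0, 0, 0, 0, 0, 0, 0]' > next.json && python3 nudge.py next.json;python3 rel.py .5713 .204 .145 6.7
```

```text
t: 4.9
tcp_pos: [0.5694, 0.1959, 0.1881]
orientation: [[-0.116, 0.993, -0.005], [0.993, 0.116, -0.001], [-0.0, -0.005, -1.0]]
contact_force: [0.6, 0.4, -6.2]
width: 0.507
gripper_force: 42.5
t: 5.23
tcp_pos: [0.5707, 0.1923, 0.1904]
orientation: [[-0.116, 0.993, -0.002], [0.993, 0.116, -0.001], [-0.001, -0.002, -1.0]]
contact_force: [-0.8, -0.4, -5.2]
width: 0.509
gripper_force: 42.5
shift [0.0116 0.002  0.0454] turn -0.04 head 6.66 q6 102.0 t 5.2333 F [-0.81 -0.37 -5.15]
```

Scaled: 0.055 m is 11, 0.05 m is 10.

```bash
echo '[0.8, 0.2, 2, 0, 1.6, 0.4, 5, 0, 2.3, 0.4, 8, 0, 2.3, 0.4, 10, 0, 2.3, 0.4, 11, 0, 2.3, 0.4, 11, 0, 2.3, 0.4, 11, 0, 2.3, 0.4, 11, 0, 2.3, 0.4, 11, 0]' > next.json && python3 nudge.py next.json
python3 - <<'E'
from h import *
im=viewer.camera("side"); cv2.imwrite("pics/s2.png",cv2.resize(im[280:480,100:400],(800,533),interpolation=cv2.INTER_CUBIC))
for _ in range(3): print(r.observe()['tcp_pos'],r.observe()['contact_force'],viewer.camera("top").shape)
E
```

```text
t: 5.98
tcp_pos: [0.5721, 0.205, 0.1379]
orientation: [[-0.117, 0.993, 0.001], [0.993, 0.117, 0.001], [0.0, 0.002, -1.0]]
contact_force: [0.5, 0.5, -5.5]
width: 0.509
gripper_force: 42.5
[0.57203364 0.20499001 0.1377562 ] [-0.05611455 -0.64076638 -6.1145786 ] (480, 640, 3)
[0.57198192 0.2049988  0.13763257] [-0.06252902  0.18116439 -5.94601332] (480, 640, 3)
[0.57188504 0.20500868 0.13746266] [ 0.08222543 -0.12531014 -5.6002923 ] (480, 640, 3)
```

View pics/s2.png

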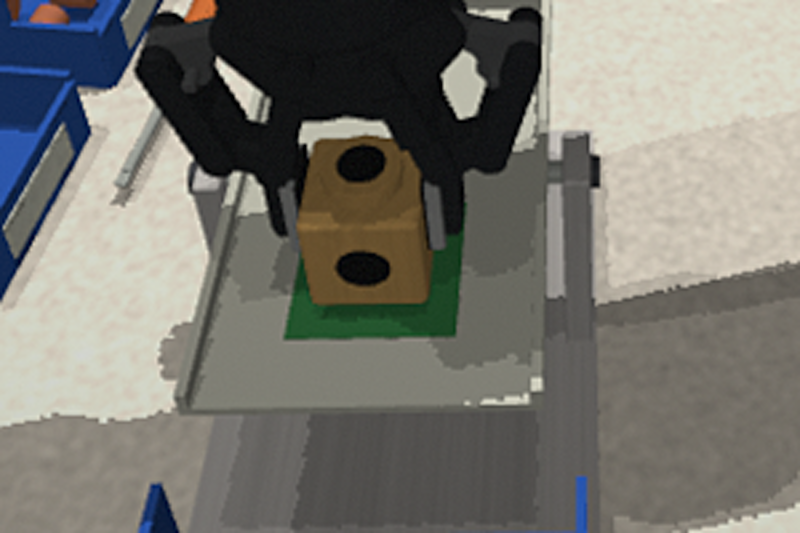

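The block hangs square over the green pad. I'll ease it down and watch the force.

```bash
S='import numpy as np
from station import r, viewer
L=[]
for _ in range(4):
    o=r.observe();L.append([o["tcp_pos"][2]*1e3,o["contact_force"][2]]);viewer.camera("top")
print(np.mean(L,0).round(2),np.std(L,0).round(2))'
echo "$S">f.py
echo '[0, 0, 0.4, 0, 0, 0, 0.8, 0, 0, 0, 0.8, 0, 0, 0, 0.8, 0]' > next.json && python3 nudge.py next.json|grep cont; python3 f.py
echo '[0, 0, 0.1, 0, 0, 0, 0.2, 0, 0, 0, 0.2, 0]' > next.json && python3 nudge.py next.json|grep cont; python3 f.py
```

```text
contact_force: [-0.4, -0.5, -5.7]
[132.74  -5.66] [0.11 0.4 ]
contact_force: [1.0, 1.0, -5.5]
[131.82  -5.65] [0.03 0.27]
```

```bash
echo '[0, 0, 0.1, 0, 0, 0, 0.2, 0, 0, 0, 0.2, 0]' > next.json && python3 nudge.py next.json|grep cont; python3 f.py
```

```text
contact_force: [0.2, 1.2, -5.9]
[130.79  -5.64] [0.04 0.63]
```

```bash
echo '[0, 0, 0.1, 0, 0, 0, 0.1, 0, 0, 0, 0.1, 0]' > next.json && python3 nudge.py next.json|grep cont; python3 f.py
```

```text
contact_force: [-0.8, 0.1, -6.0]
[130.36  -6.13] [0.01 0.12]
```

Scaled: 0.0005 m is 0.1.

```bash
echo '[0, 0, 0.1, 0, 0, 0, 0.1, 0, 0, 0, 0.1, 0]' > next.json && python3 nudge.py next.json|grep cont; python3 f.py
```

```text
contact_force: [0.4, 0.3, -5.8]
[129.85  -5.79] [0.03 0.54]
```

Scaled: 0.0005 m is 0.1.

```bash
echo '[0, 0, 0.1, 0, 0, 0, 0.1, 0, 0, 0, 0.1, 0]' > next.json && python3 nudge.py next.json|grep cont; python3 f.py
```

```text
contact_force: [-0.7, -0.8, -3.5]
[129.55  -3.84] [0.01 0.57]
```

Contact: about 2 N has gone onto the tray and it is still level. Releasing now.

```bash
echo '[0, 0, 0, 0, 0, 0, 0, 0, 0, 0, 0, 0]' > next.json && python3 nudge.py next.json 0.85
python3 - <<'E'
from h import *
im=viewer.camera("side"); cv2.imwrite("pics/s3.png",im[240:480,100:420])
E
echo '[0, 0, -2, 0, 0, 0, -6, 0, 0, 0, -12, 0, 0, 0, -18, 0, 0, 0, -24, 0, 0, 0, -28, 0, 0, 0, -30, 0, 0, 0, -30, 0]' > next.json && python3 nudge.py next.json
python3 - <<'E'
from h import *
a=cv2.imread("pics/s3.png"); b=viewer.camera("side")[240:480,100:420]
cv2.imwrite("pics/s34.png",np.hstack([a,b]))
E
```

```text
t: 9.22
tcp_pos: [0.5719, 0.2051, 0.1299]
orientation: [[-0.117, 0.993, 0.001], [0.993, 0.117, 0.0], [0.0, 0.001, -1.0]]
contact_force: [-0.3, 1.0, 0.7]
width: 0.844
gripper_force: 0.0
t: 9.93
tcp_pos: [0.5723, 0.2052, 0.2832]
orientation: [[-0.117, 0.993, 0.005], [0.993, 0.117, 0.002], [0.001, 0.005, -1.0]]
contact_force: [0.8, -0.7, 0.4]
width: 0.846
gripper_force: 0.0
```

View pics/s34.png

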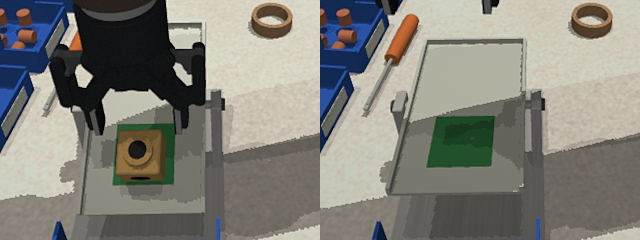

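The fingers were clear of the block as it tipped, and it has slid off. I'll back away, let things settle and check the bin and the twin.

Scaled: -0.2 m is -40, -0.18 m is -36.

```bash
echo '[-6, 0, 0, 0, -14, 0, 0, 0, -22, 0, 0, 0, -30, 0, 0, 0, -36, 0, 0, 0, -40, 0, 0, 0, -40, 0, 0, 0, -40, 0, 0, 0, -40, 0, 0, 0, -40, 0, 0, 0]' > next.json && python3 nudge.py next.json | head -2; echo '[0, 0, 0, 0, 0, 0, 0, 0, 0, 0, 0, 0, 0, 0, 0, 0, 0, 0, 0, 0, 0, 0, 0, 0, 0, 0, 0, 0, 0, 0, 0, 0, 0, 0, 0, 0, 0, 0, 0, 0]' > next.json && python3 nudge.py next.json
python3 - <<'E'
from h import *
cv2.imwrite("pics/t5.png",viewer.camera("top"))
E
```

```text
t: 10.82
tcp_pos: [0.5948, 0.0073, 0.279]
t: 11.65
tcp_pos: [0.595, 0.0063, 0.2794]
orientation: [[-0.117, 0.993, 0.0], [0.993, 0.117, 0.0], [0.0, 0.0, -1.0]]
contact_force: [0.2, 0.3, 0.2]
width: 0.851
gripper_force: 0.0
```

View pics/t5.png

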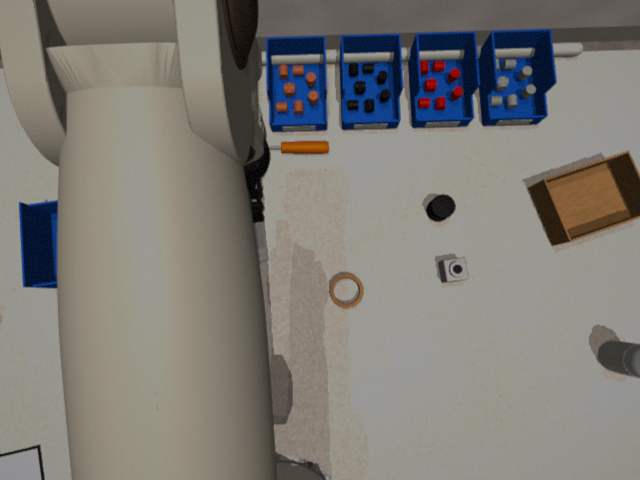

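The twin is untouched at (455,268), but the arm hides the bin. I'll move it farther aside.

```bash
echo '[-8, 0, 0, 0, -16, 0, 0, 0, -24, 0, 0, 0, -32, 0, 0, 0, -40, 0, 0, 0, -44, 0, 0, 0, -48, 0, 0, 0, -48, 0, 0, 0, -48, 0, 0, 0, -48, 0, 0, 0]' > next.json && python3 nudge.py next.json | head -2; echo '[0, 0, 0, 0, 0, 0, 0, 0, 0, 0, 0, 0]' > next.json && python3 nudge.py next.json|grep -A1 tcp
python3 - <<'E'
from h import *
cv2.imwrite("pics/t6.png",viewer.camera("top"))
E
```

```text
t: 12.53
tcp_pos: [0.623, -0.2315, 0.2793]
tcp_pos: [0.6231, -0.231, 0.2798]
orientation: [[-0.118, 0.993, 0.0], [0.993, 0.118, -0.0], [-0.0, 0.0, -1.0]]
```

View pics/t6.png

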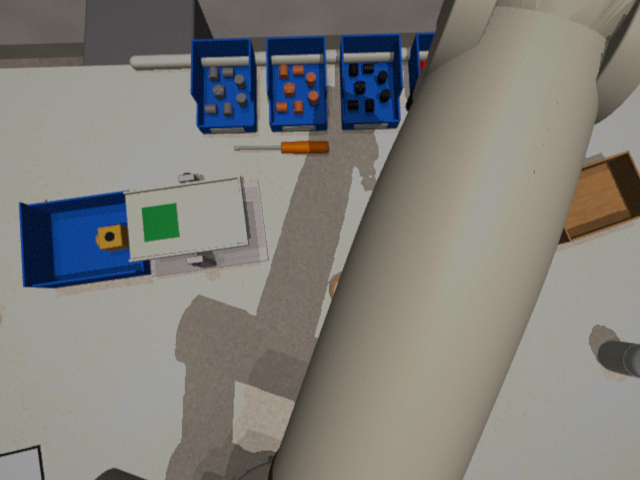

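The brass body lies in the blue bin at (110,237), the tray is level again, and the robot is touching nothing.

```bash
python3 -c "
from station import r, viewer
print(r.finish_job())"
```

```text
the job is handed in; nothing more can be done
None
```

The brass valve body was set down on the green pad and released, its own weight tipped the tray, and it now lies in the blue bin with the tray level again; the aluminium twin was left alone, and the job was handed in at about 13 s.

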